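Tuck the wooden turner under the drying rack's weighted arm

ROBOT

A 7-joint arm with a two-finger parallel gripper is mounted at the origin on the work surface. World frame = base frame: x ahead of the robot, y to its left, z up, the work surface at z = 0. Lengths are in m, angles in rad, forces in N, time in s.
With the tool pointing down it reaches from about 0.4 to 0.875 m from the base axis. Payload 19.3 kg.
Tool frame: the origin (TCP) lies at the centre of the arm's flange, where the gripper is bolted on; the fingertips stand 173 mm ahead of it and the grasp point (between the pads) lies 155 mm ahead of it (bot.grip_point_offset is the distance from the TCP to the grasp point, in m); z points along the fingers, x is the direction in which the jaws open and shut, and the axes are right-handed (so a half turn about z gives the same grasp; the last joint's range is limited). The gripper opens to 85 mm and grips with 20 to 120 N. Pads are 22 mm wide; open, the fingers measure 114 mm over their backs; the gripper's body (76 mm by 85 mm) begins 54 mm behind the grasp point. The pads swing forward as they close: fully open they stand 13 mm farther back than shut.
Start: joints at [-1.311, 0.521, -0.036, 1.599, 0.021, 1.021, -0.113], TCP at [0.202, 0.591, 0.405] pointing down, gripper open.
Joint ranges: [-2.91, 2.91], [-0.3, 2.13], [-1.5, 1.42], [0.17, 2.43], [-1.26, 4.41], [0.16, 1.93], [-2.52, 2.52]. Speed limits (rad/s): [1.89, 1.89, 2.39, 2.39, 3.01, 3.01, 3.01].

INTERFACE

Orientations are given as [roll, pitch, yaw] about the fixed x, y, z axes, in that order (R = Rz(yaw) Ry(pitch) Rx(roll)).
In Python, from workcell import bot gives the robot as it stands.
- The arm moves only by the tool step_arm, never from a script. Its argument "plan" is a list that holds one entry, the list of rows, each a list of 4 numbers: the shift along the world's x, y, z in cm, then the turn about the world's z in rad. A call has 1 to 12 rows; each row is the pose to reach, as a shift and turn from the pose measured when the call began; what a row does not reach only later rows make up. A row lasts 1/12 s, in which the tool goes at most 41.7 mm and 7.16 degrees, less where a joint would pass 70% of its speed; a pose out of reach is approached as far as the arm can. A call with a gripper value outside its range is refused whole. "jaw" is the closure, from 0 (fully open) to 1 (shut), set as the call begins (left out, the last holds). The fingers move at their own pace and stop on an object; "force" is the grip in N (left out, the last holds). Time passes only in rows, so rows that repeat a pose let the fingers close. It gives the time, the measured TCP pose, the force and the opening at its end, in the units of the state.
- bot.observe(): the state, without advancing time (a new reading comes with each control period).
- bot.grab_frame(name): name is "side" or "top" or "wrist"; returns a dict with "pixels" (400x640x3 uint8, blue, green, red), "mtx" (3x3 intrinsics, pixels), "k1" (the pictures are not rectified: a ray, as slopes to the right and down, at radius r is drawn at 1 + k1 r^2 times it, then the intrinsics apply), "R" (3x3) and "t" (3): a world point X has camera coordinates R X + t. Camera axes: x right, y down, z forward; pixel columns grow to the right and rows downward; lengths in m; the calibration is good to about 2 mm. A picture is of the moment at which its call begins. There is no depth.
- bot.job_done(): hands the job in, once; it reports no verdict.
The state is a dict: "clock": time; "qpos": joint angles; "qd": joint speeds; "joint_efforts": joint torques, N m; "position": TCP position; "tool_rot": TCP orientation; "force": force on the tool from outside, world axes, zero at the start; "moment": the same for the moment, N m; "grip_width": finger opening in m.
Only numpy, scipy, OpenCV 4.12 (cv2) and the standard library are available. Lean on these libraries where they do the work, as an engineer would, in place of code of your own. Each camera call takes 0.05 s, during which the arm holds its last target.

TASK

Pick up the brown wooden turner by its handle and slide its blade in, from the open front of the white drying rack, under the rack's weighted arm, until the middle of the blade is under the weight and the handle sticks straight out of the front. Let go so that the arm alone holds it flat on the cork pile, and leave the green turner where it lies.

Things in the scene. Friction and masses are not known exactly. Their poses are not given: they have to be found in the camera images.
- wood_turner_grip (a point): Brown wooden turner lying flat on the work surface, 220 mm long, 75 g: handle 150 long, 20 wide, 18 high; blade at its front 70 long, 55 wide, 6 thick; undersides flush. Point: mid-handle, half-way up (9 mm above underside), 150 mm behind the blade's front edge, 115 behind the blade's middle, 70 ahead of the handle's end. x to the blade, z up.
- press_point (a point): Drying rack, fixed, white, 110 mm wide. Point: on top of its cork pile, 20 mm above the work surface, under the middle of the arm's pressing plate. x runs from the open front into the rack, z up. Level cork from 70 mm before to 105 mm behind the point; the turner's handle overhangs the front. Two hinge posts, 54 mm apart, 91 mm behind the point.
- press_arm (a joint): Steel arm with red weight (top 43 mm above cork), hinged 100 mm behind press_point. Rad; 0 = down, grows as it lifts; about 0.05 with a blade under it. Plate 70 mm wide, 10 mm either side of the point, 1 mm above cork; from its front a lip slopes up 28 deg to 38 mm before the point, 16 mm high: a blade slid in along the cork lifts the arm (few N). It presses 2 to 3 N.
- green_turner_grip (a point): Green plastic turner, same shape, size and point as the wooden one, lying on the work surface; a bystander to be left alone.
There are look-alikes about, which are no part of the job. Of the things that look like the part that bears wood_turner_grip, the middle-sized one is meant.

How it is judged:
By the outcome, as a careful person would: the job done as asked, in the order asked, and still so for the second after the job is handed in, with the robot touching nothing.
It also fails if it takes over 40 s, if anything falls off the work surface, if the arm or the gripper's body presses on something with over 40 N, if the wrist force passes 120 N, or if a joint passes its speed limit or range.

## Working session

There is one attempt and no reset: what is moved stays moved. The work goes in short steps, Python scripts to look and compute and a tool call to move; the robot and the scene stay as the last step left them, time stands still between calls to the robot, and variables do not carry over. Pictures are saved under pics/ and viewed, and the job is handed in when it is done.

Besides the shell and the picture viewer there is one more tool, called after ">>>" as a command line: name --argument value ..., lists and objects as JSON in quotes. step_arm: Moves the arm, as the interface text tells. Its arguments: {"type":"object","properties":{"plan":{"type":"array"},"jaw":{"type":"number"},"force":{"type":"number"}},"required":["plan"]}

```bash
mkdir -p pics
python3 - <<'E'
from workcell import bot
import cv2
for n in("side","top"):
    f=bot.grab_frame(n); cv2.imwrite(f"pics/{n}0.png",f["pixels"])
    print(n,f["mtx"],f["k1"],f["R"],f["t"])
print(bot.observe())
E
```

```text
side [[493.4624949    0.         323.15698349]
 [  0.         493.4624949  207.31700152]
 [  0.           0.           1.        ]] -0.03703108043569169 [[ 0.98988847 -0.14173804  0.00558024]
 [-0.06935738 -0.51795365 -0.85259227]
 [ 0.12373507  0.84358423 -0.52254692]] [-0.52040578  0.07924656  1.30529304]
top [[371.97753259   0.         319.31392343]
 [  0.         371.97753259 202.41399525]
 [  0.           0.           1.        ]] 0.007242201623532113 [[ 0.02685341 -0.99962971 -0.00439658]
 [-0.99248538 -0.02613573 -0.11953951]
 [ 0.11938034  0.00757359 -0.99281971]] [-0.00448168  0.55143958  0.91423812]
{'clock': 0.1, 'qpos': array([-1.31121323,  0.52199895, -0.03632819,  1.5998908 ,  0.02122122,
        1.02110342, -0.1127969 ]), 'qd': array([ 0.00185796, -0.00038186, -0.00020701, -0.0011526 , -0.0023715 ,
        0.0004416 , -0.00095396]), 'joint_efforts': array([ 3.12876058e-03, -9.28481984e+01,  1.98409081e+00, -3.70525002e+01,
        1.82031031e-02,  5.44722687e-03, -7.37076584e-05]), 'position': array([0.20238686, 0.59121811, 0.404177  ]), 'tool_rot': array([3.14150564e+00, 1.01119923e-03, 1.24101598e+00]), 'force': array([-0.02301454,  0.48468099,  0.90904552]), 'moment': array([ 0.02520536,  0.00303041, -0.00574151]), 'grip_width': 0.08520676625494132}
```

View pics/side0.png

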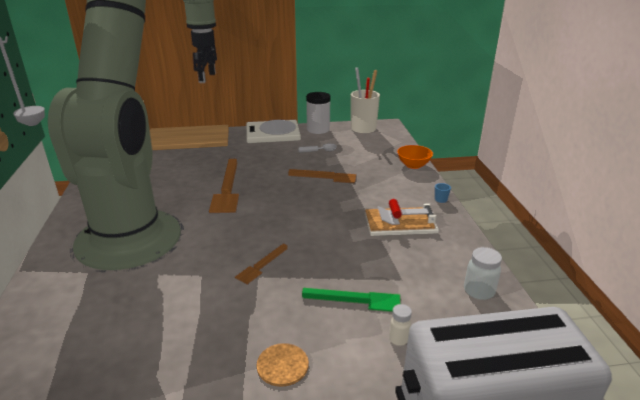

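View pics/top0.png

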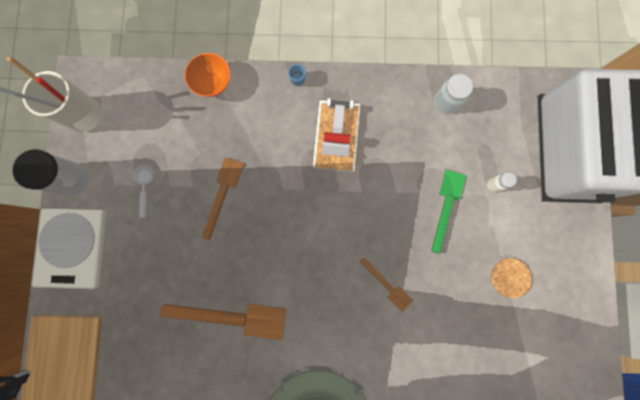

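The top view shows three brown turners, at about (222,198), (225,318) and (387,285), with the green one at (449,210) and the rack at (337,135). I'll enlarge the candidates and the rack.

```bash
cat > h.py <<'E'
import numpy as np, cv2
from workcell import bot
def ray(f,u,v):
    m=f["mtx"]; d=np.array([f["k1"],0,0,0,0],float)
    p=cv2.undistortPoints(np.array([[[u,v]]],float),m,d)[0,0]
    R=np.array(f["R"]);t=np.array(f["t"])
    return -R.T@t, R.T@np.array([p[0],p[1],1])
def onz(f,u,v,z):
    o,d=ray(f,u,v); return o+d*(z-o[2])/d[2]
def proj(f,X):
    d=np.array([f["k1"],0,0,0,0],float)
    r=cv2.Rodrigues(np.array(f["R"]))[0]
    return cv2.projectPoints(np.array(X,float).reshape(-1,1,3),r,np.array(f["t"],float),f["mtx"],d)[0].reshape(-1,2)
def crop(img,x,y,w,h,s,name):
    c=cv2.resize(img[y:y+h,x:x+w],None,fx=s,fy=s,interpolation=cv2.INTER_CUBIC)
    for k in range(0,w,10): cv2.line(c,(k*s,0),(k*s,8 if k%50 else 16),(255,255,0),1); 
    for k in range(0,h,10): cv2.line(c,(0,k*s),(8 if k%50 else 16,k*s),(255,255,0),1)
    cv2.imwrite(name,c)
E
python3 - <<'E'
from h import *
f=bot.grab_frame("top"); 
crop(f["pixels"],190,150,70,100,6,"pics/t1.png")
crop(f["pixels"],300,90,75,90,6,"pics/t2.png")
s=bot.grab_frame("side"); crop(s["pixels"],280,140,180,110,4,"pics/s1.png")
for n,a,b in(("mid",(232,160),(207,238)),("big",(285,322),(161,310)),("small",(407,305),(362,261)),("green",(455,172),(436,252))):
    A=onz(f,*a,.006);B=onz(f,*b,.018);print(n,A,B,np.linalg.norm(A-B))
E
```

```text
mid [0.66201533 0.24543314 0.006     ] [0.45389864 0.29521151 0.018     ] 0.21432322673129017
big [0.24875295 0.08872255 0.006     ] [0.27190835 0.39872739 0.018     ] 0.3110999394519883
small [ 0.29904671 -0.21848161  0.006     ] [ 0.40635264 -0.10199715  0.018     ] 0.15883070091651097
green [ 0.64485867 -0.34539798  0.006     ] [ 0.43411723 -0.28951325  0.018     ] 0.21835534346748214
```

View pics/t1.png

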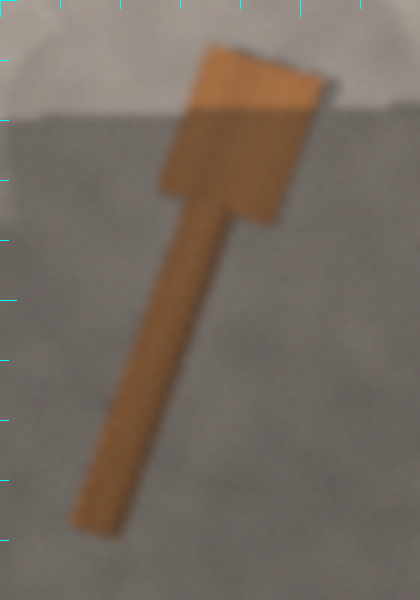

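View pics/t2.png

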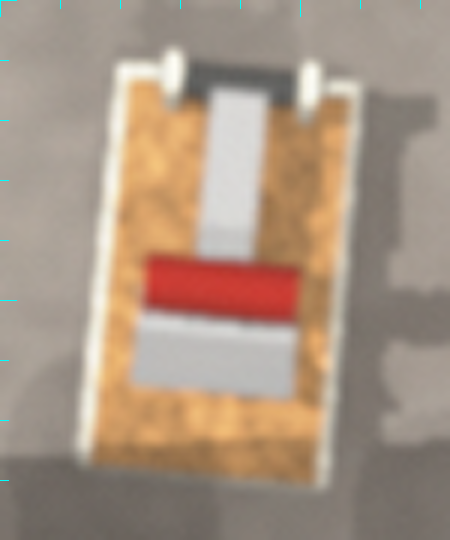

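View pics/s1.png

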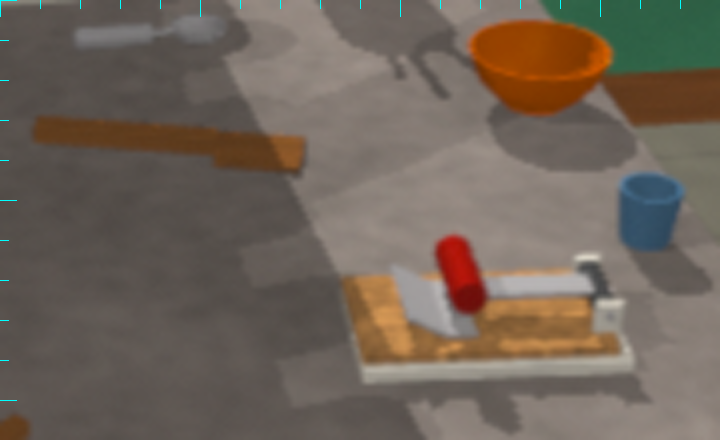

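The middle one (≈0.22 m) at (222,198) is the target: the others measure 0.31 m and 0.16 m, and the green one is the bystander. Next I fit both poses from the corners.

```bash
cat > fit.py <<'E'
from h import *
from scipy.optimize import least_squares
def fit(obs,x0):
    def W(p,m): 
        c,s=np.cos(p[2]),np.sin(p[2]); m=np.array(m,float)
        return np.c_[p[0]+c*m[:,0]-s*m[:,1],p[1]+s*m[:,0]+c*m[:,1],m[:,2]]
    def r(p): return np.concatenate([(proj(f,W(p,[o[0] for o in ob]))-np.array([o[1] for o in ob])).ravel() for f,ob in obs])
    s=least_squares(r,x0,loss="soft_l1"); return s.x, r(s.x).reshape(-1,2).round(1)
E
python3 - <<'E'
from fit import *
t=bot.grab_frame("top"); s=bot.grab_frame("side")
T=lambda x,y,ox,oy,k:(ox+x/k,oy+y/k)
a=lambda x,y:T(x,y,190,150,6)
ob=[((.15,.0275,.006),a(210,45)),((.15,-.0275,.006),a(325,80)),((.08,.0275,.006),a(160,190)),((.08,-.0275,.006),a(275,222)),((-.07,.01,.018),a(70,522)),((-.07,-.01,.018),a(120,538))]
b=lambda x,y:T(x,y,280,140,4)
obs=[((-.07,.01,.018),b(34,116)),((-.07,-.01,.0),b(34,141)),((.15,-.0275,.006),b(302,166)),((.15,.0275,.006),b(306,138))]
for o in ([(t,ob)],[(s,obs)],[(t,ob),(s,obs)]):print("turner",*fit(o,[.52,.27,-.2]))
c=lambda x,y:T(x,y,300,90,6)
ob=[((-.07,.055,.02),c(78,462)),((-.07,-.055,.02),c(327,487)),((.105,.055,.02),c(118,65)),((.105,-.055,.02),c(362,85)),((-.038,.035,.036),c(132,385)),((-.038,-.035,.036),c(295,397))]
obs=[((-.07,-.055,.02),b(362,362)),((-.07,.055,.02),b(342,278)),((.105,-.055,.02),b(630,350)),((-.038,.035,.036),b(392,265)),((-.038,-.035,.036),b(408,322))]
for o in ([(t,ob)],[(s,obs)],[(t,ob),(s,obs)]):print("rack",*fit(o,[.7,0,0]))
E
```

```text
turner [ 0.51889659  0.27920788 -0.27759458] [[ 0.  -0.9]
 [ 0.4 -0.6]
 [-0.4 -0.3]
 [ 0.2  0.5]
 [ 0.4  0.7]
 [-0.6  0.4]]
turner [ 0.52179973  0.2783433  -0.2791434 ] [[ 0.6 -0.5]
 [-0.4  0.9]
 [-0.3  0.3]
 [ 0.1 -0.6]]
turner [ 0.51986169  0.27911835 -0.27811734] [[ 0.1 -1.2]
 [ 0.5 -1. ]
 [-0.3 -0.6]
 [ 0.2  0.2]
 [ 0.4  0.3]
 [-0.6  0. ]
 [ 0.  -0.6]
 [-1.   0.9]
 [-0.9  0.2]
 [-0.5 -0.7]]
rack [ 0.71330738 -0.03043876 -0.06781217] [[ 0.1 -0.6]
 [ 0.5 -0.9]
 [-0.3  1.5]
 [ 0.2  1.8]
 [-0.2 -0.5]
 [-0.3 -0. ]]
rack [ 0.71601373 -0.03310745 -0.07060429] [[ 0.8 -0.2]
 [-0.2 -1. ]
 [-1.3  0.4]
 [ 0.   0.7]
 [ 0.4  0.1]]
rack [ 0.71500788 -0.03098863 -0.06683657] [[ 0.3 -1.2]
 [ 0.8 -1.5]
 [-0.1  0.9]
 [ 0.4  1.2]
 [ 0.1 -1.1]
 [-0.  -0.7]
 [ 0.3 -0.6]
 [-0.8 -1.3]
 [-1.9 -0.1]
 [-0.6  0.4]
 [-0.1 -0.2]]
```

>>> step_arm --plan '[[[2.65,-2.6,0,0.01],[5.3,-5.2,0,0.02],[7.95,-7.8,0,0.03],[10.6,-10.4,0,0.04],[13.2,-13,0,0.05],[15.9,-15.6,-1,0.05],[18.5,-18.2,-3,0.05],[21.2,-20.8,-5,0.05],[23.8,-23.4,-7,0.05],[27.5,-27,-8,0.05],[30.5,-30,-10,0.05],[31.8,-31.2,-10,0.05]]]' --jaw 0

```text
clock: 1.3
position: [0.5217, 0.2768, 0.3028]
tool_rot: [-3.141, 0.002, 1.29]
force: [0.7, -0.1, -0.2]
grip_width: 0.0853
```

Run:
```python
from h import *
w=bot.grab_frame("wrist"); cv2.imwrite("pics/w1.png",w["pixels"])
o=bot.observe(); print(o["clock"],o["position"],o["tool_rot"],o["force"],bot.grip_point_offset)
c,s=np.cos(-.278),np.sin(-.278)
m=[(.15,.0275,.006),(.15,-.0275,.006),(.08,.0275,.006),(.08,-.0275,.006),(0,0.01,.018),(0,-.01,.018),(-.07,.01,.018),(-.07,-.01,.018)]
print(proj(w,[(.520+c*x-s*y,.279+s*x+c*y,z) for x,y,z in m]).round(0))
```

```text
1.35 [0.52573446 0.27162565 0.30237815] [3.13978634 0.00432361 1.28402157] [  1.82581592 -10.57146381  -1.46082694] 0.1547
[[345. 336.]
 [291. 336.]
 [347. 275.]
 [289. 275.]
 [330. 197.]
 [306. 197.]
 [331. 109.]
 [305. 109.]]
```

View pics/w1.png

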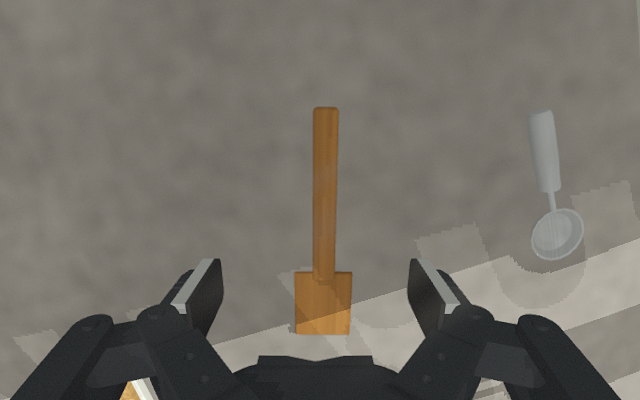

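The wrist view shows the turner lying along the tool axis (handle end at (326,107), blade front (295–351,334)). The arm was still moving, so I settle it and look again.

>>> step_arm --plan '[[[-0.5,0.7,-4,0.01],[-0.5,0.7,-4,0.01],[-0.5,0.7,-4,0.01],[-0.5,0.7,-4,0.01]]]'

```text
clock: 1.68
position: [0.5207, 0.2792, 0.2635]
tool_rot: [3.14, 0.004, 1.295]
force: [0.4, 0.3, -0.2]
grip_width: 0.0857
```

Run:
```python
from h import *
w=bot.grab_frame("wrist"); cv2.imwrite("pics/w2.png",w["pixels"])
o=bot.observe(); print(o["clock"],o["position"],o["tool_rot"],o["force"],bot.grip_point_offset,abs(o["qd"]).max())
c,s=np.cos(-.278),np.sin(-.278)
m=[(.15,.0275,.006),(.15,-.0275,.006),(.08,.0275,.006),(.08,-.0275,.006),(0,0.01,.018),(0,-.01,.018),(-.07,.01,.018),(-.07,-.01,.018)]
print(proj(w,[(.520+c*x-s*y,.279+s*x+c*y,z) for x,y,z in m]).round(0))
```

```text
1.7333 [0.52082657 0.2793355  0.26399981] [3.13883328e+00 2.95819935e-03 1.29466818e+00] [-0.09864931  0.84728792  0.70878399] 0.1547 0.01147257934425884
[[346. 366.]
 [285. 366.]
 [349. 300.]
 [283. 300.]
 [330. 213.]
 [302. 213.]
 [332. 111.]
 [301. 111.]]
```

View pics/w2.png

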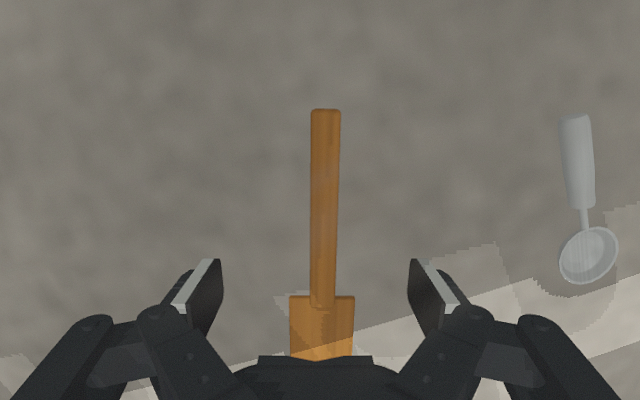

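Run:
```python
from fit import *
w=bot.grab_frame("wrist")
crop(w["pixels"],280,90,90,280,3,"pics/w2c.png")
ob=[((.08,.0275,.006),(355,297)),((.08,-.0275,.006),(290,297)),((-.07,.01,.018),(340,109)),((-.07,-.01,.018),(311,109))]
print(fit([(w,ob)],[.52,.28,-.28]))
```

```text
(array([ 0.52025086,  0.28510008, -0.28041046]), array([[ 0.9,  1.1],
       [-0.8,  0.8],
       [ 0.9, -0.4],
       [-1. , -0.6]]))
```

View pics/w2c.png

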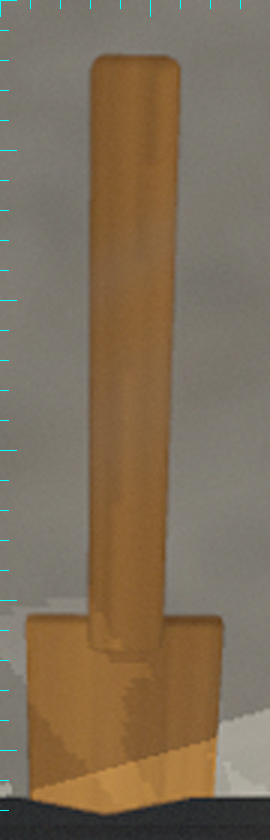

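>>> step_arm --plan '[[[0,0.4,-2.5,0],[0,0.4,-5,0],[0,0.4,-7,0],[0,0.4,-8.3,0],[0,0.4,-8.8,0],[0,0.4,-8.8,0],[0,0.4,-8.8,0]]]'

```text
clock: 2.37
position: [0.5212, 0.2836, 0.1772]
tool_rot: [3.138, 0.002, 1.295]
force: [0.3, 0.1, 0.4]
grip_width: 0.0854
```

>>> step_arm --plan '[[[0,0,0,0],[0,0,0,0],[0,0,0,0],[0,0,0,0],[0,0,0,0],[0,0,0,0],[0,0,0,0],[0,0,0,0],[0,0,0,0],[0,0,0,0]]]' --jaw 1 --force 60

```text
clock: 3.2
position: [0.5213, 0.2837, 0.1777]
tool_rot: [3.137, 0.001, 1.295]
force: [-1.5, -1.0, 8.8]
grip_width: 0.0183
```

Run:
```python
from h import *
s=bot.grab_frame("side"); crop(s["pixels"],180,90,200,130,4,"pics/s2.png")
w=bot.grab_frame("wrist"); cv2.imwrite("pics/w3.png",w["pixels"])
o=bot.observe(); print(o["clock"],o["position"],o["tool_rot"],o["force"],o["grip_width"],bot.grip_point_offset)
```

```text
3.3 [0.52126721 0.28365421 0.17766612] [3.13743606e+00 1.46652294e-03 1.29466490e+00] [-2.46767752 -0.76140325  9.15487799] 0.018169392012885775 0.1547
```

View pics/s2.png

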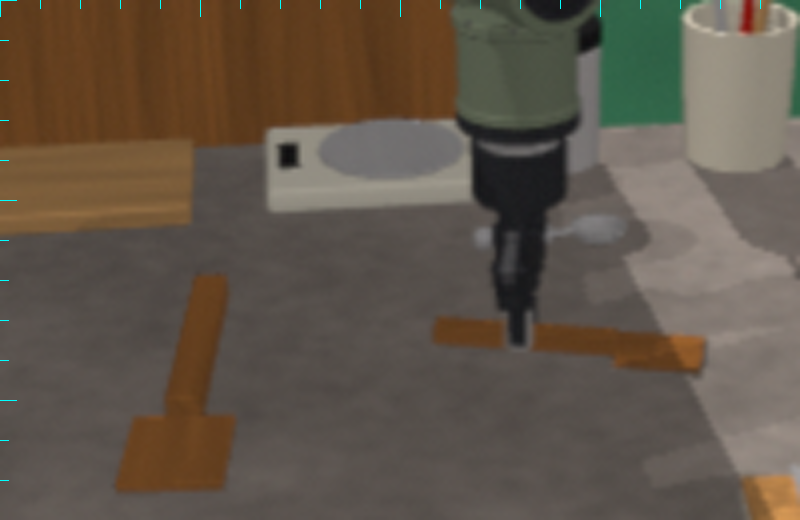

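View pics/w3.png

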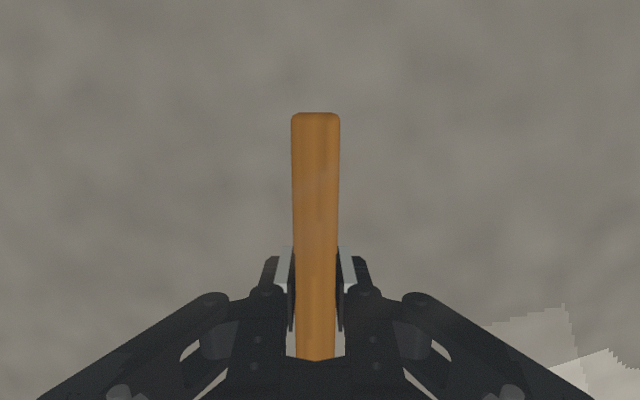

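>>> step_arm --plan '[[[0,0,2,0],[0,0,5,0],[0,-1,7,0],[-0.5,-4,7,0.03],[-1,-7.5,7,0.06],[-1.8,-11,7,0.09],[-2.4,-14.5,7,0.12],[-3,-18,7,0.15],[-3.6,-21.5,7,0.18],[-4.2,-25,7,0.21],[-5.1,-28,7,0.21],[-5.1,-29.8,7,0.21]]]'

```text
clock: 4.3
position: [0.4686, -0.0177, 0.2477]
tool_rot: [3.139, 0.003, 1.502]
force: [0.3, -0.4, -0.1]
grip_width: 0.0186
```

>>> step_arm --plan '[[[0,0,0,0],[0,0,0,0],[0,0,0,0],[0,0,0,0]]]'

```text
clock: 4.63
position: [0.4688, -0.0165, 0.2477]
tool_rot: [3.139, 0.002, 1.504]
force: [0.8, 0.2, -0.9]
grip_width: 0.0184
```

Run:
```python
from h import *
o=bot.observe(); print(o["clock"],o["position"],o["tool_rot"],o["force"],o["grip_width"],abs(o["qd"]).max())
for n,c in(("side",(200,150,200,130,4)),("top",(290,80,90,180,3)),("wrist",None)):
    f=bot.grab_frame(n)
    y=o["tool_rot"][2]-np.pi/2; cc,s=np.cos(y),np.sin(y); p=o["position"]; h=p[2]-.1777
    m=[(.15,.0275,.006),(.15,-.0275,.006),(-.07,.01,.018),(-.07,-.01,.018)]
    im=f["pixels"].copy()
    P=proj(f,[(p[0]+cc*a-s*b,p[1]+s*a+cc*b,z+h) for a,b,z in m]); print(n,P.round(1).tolist())
    crop(im,*c,f"pics/{n}4.png") if c else cv2.imwrite(f"pics/{n}4.png",im)
```

```text
4.6333 [ 0.46881211 -0.01650746  0.24769611] [3.13859970e+00 2.20906247e-03 1.50362831e+00] [ 0.76119925  0.18669196 -0.85431985] 0.018371566304557184 0.006968959352196982
side [[357.7, 196.7], [360.5, 207.2], [276.3, 198.8], [276.3, 202.7]]
top [[323.8, 172.5], [346.1, 174.6], [322.6, 263.8], [331.1, 264.6]]
wrist [[357.8, 465.3], [274.5, 465.1], [342.5, 118.0], [291.3, 118.0]]
```

View pics/side4.png

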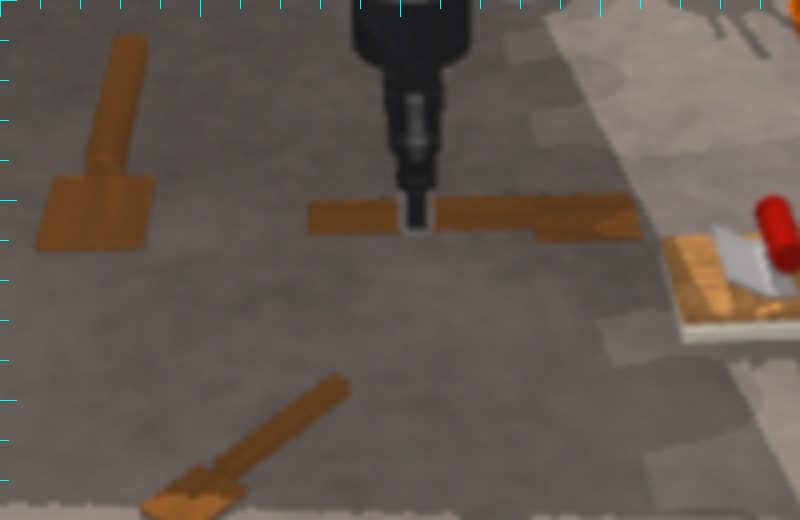

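View pics/top4.png

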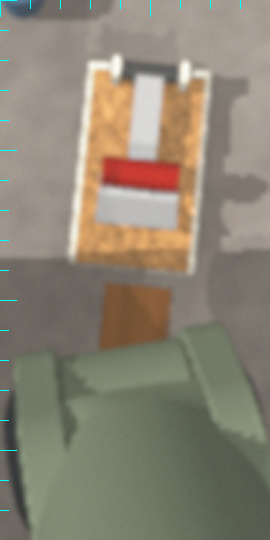

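View pics/wrist4.png

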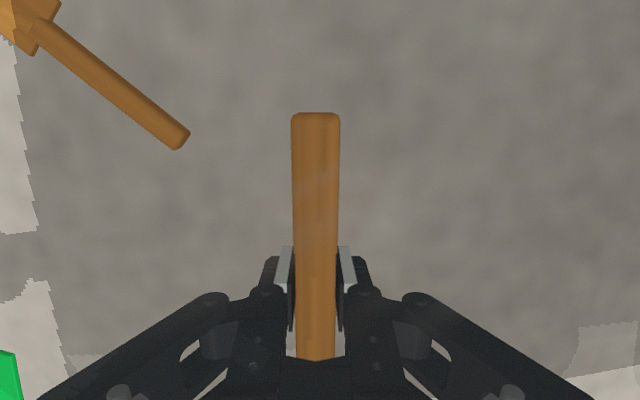

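The side and top views show the turner level in the grip. Blade front corners are at top-view (325.3,174.3) and (347,176.3), about 1.2 and 1.8 px off the prediction, so I correct the rack to roughly (0.716,−0.0285). Lowering in front of the rack.

>>> step_arm --plan '[[[0,0.2,-1,0],[0,0.45,-2.5,0],[0,0.45,-4,0],[0,0.45,-4.8,0],[0,0.45,-4.8,0],[0,0.45,-4.8,0]]]'

```text
clock: 5.28
position: [0.4686, -0.012, 0.1992]
tool_rot: [3.14, 0.003, 1.504]
force: [-0.3, 0.2, -0.5]
grip_width: 0.0182
```

Run:
```python
from h import *
o=bot.observe(); print(o["clock"],o["position"],o["tool_rot"],o["force"],o["grip_width"],abs(o["qd"]).max())
for n,c in(("side",(260,180,190,70,4)),("top",(290,80,90,110,5))):
    f=bot.grab_frame(n); crop(f["pixels"],*c,f"pics/{n}5.png")
```

```text
5.2833 [ 0.46860073 -0.01202209  0.19924385] [3.13996409e+00 2.64278075e-03 1.50398556e+00] [-0.33972427  0.24897047 -0.54030941] 0.01818037420649307 0.023841477616028305
```

View pics/side5.png

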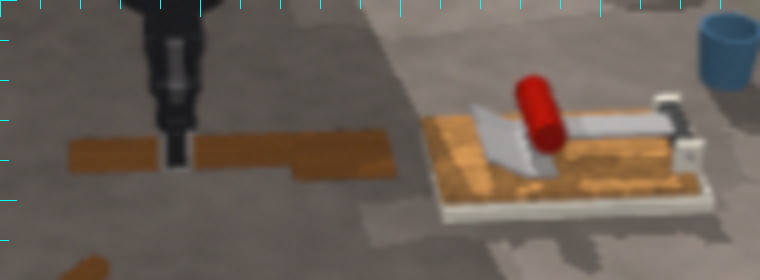

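View pics/top5.png

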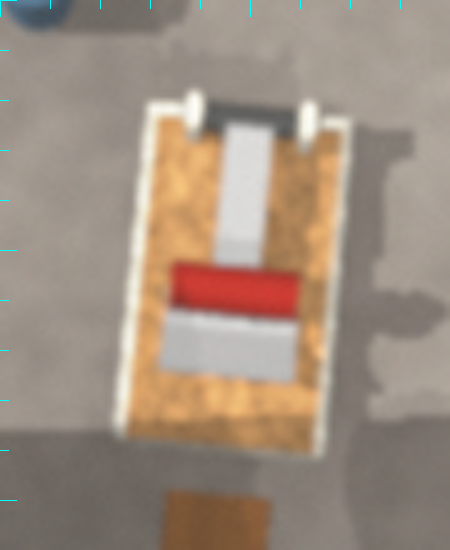

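>>> step_arm --plan '[[[0.8,-0.05,0.05,0],[1.6,-0.11,0.05,0],[2.4,-0.16,0.05,0],[3.2,-0.21,0.05,0],[4,-0.27,0.05,0],[4.6,-0.31,0.05,0],[5.2,-0.35,0.05,0],[5.2,-0.35,0.05,0],[5.2,-0.35,0.05,0]]]'

```text
clock: 6.13
position: [0.5209, -0.0157, 0.2004]
tool_rot: [3.139, 0.002, 1.504]
force: [-0.8, 0.1, 0.2]
grip_width: 0.0181
```

Run:
```python
from h import *
o=bot.observe(); print(o["clock"],o["position"],o["tool_rot"],o["force"],o["grip_width"],abs(o["qd"]).max())
for n,c in(("side",(300,180,150,70,5)),):
    f=bot.grab_frame(n); crop(f["pixels"],*c,f"pics/{n}6.png")
```

```text
6.1333 [ 0.52092124 -0.0156975   0.20041406] [3.13850598e+00 2.40095571e-03 1.50357164e+00] [-0.84530662  0.1279144   0.19669186] 0.018147027802432675 0.017529809467945134
```

View pics/side6.png

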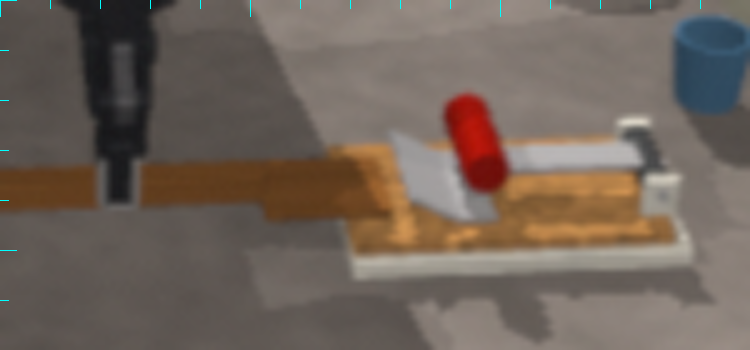

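The side view shows the blade flat over the cork, its tip at about (378,220), just before the lip. I continue in along the rack axis.

>>> step_arm --plan '[[[0.7,-0.05,-0.1,0],[1.4,-0.09,-0.1,0],[2.1,-0.14,-0.1,0],[2.8,-0.19,-0.1,0],[3.5,-0.23,-0.1,0],[4,-0.27,-0.1,0],[4,-0.27,-0.1,0]]]'

```text
clock: 6.77
position: [0.5615, -0.0185, 0.1992]
tool_rot: [3.139, 0.002, 1.503]
force: [1.5, -0.9, -2.7]
grip_width: 0.0182
```

Run:
```python
from h import *
o=bot.observe(); print(o["clock"],o["position"],o["tool_rot"],o["force"],o["grip_width"],abs(o["qd"]).max())
for n,c in(("side",(300,180,150,70,5)),):
    f=bot.grab_frame(n); crop(f["pixels"],*c,f"pics/{n}7.png")
```

```text
6.7667 [ 0.56150624 -0.01850874  0.19919117] [3.13877645e+00 2.46592487e-03 1.50341510e+00] [ 1.46301192 -0.9058026  -2.65877985] 0.018212272374800664 0.02877999421463699
```

View pics/side7.png

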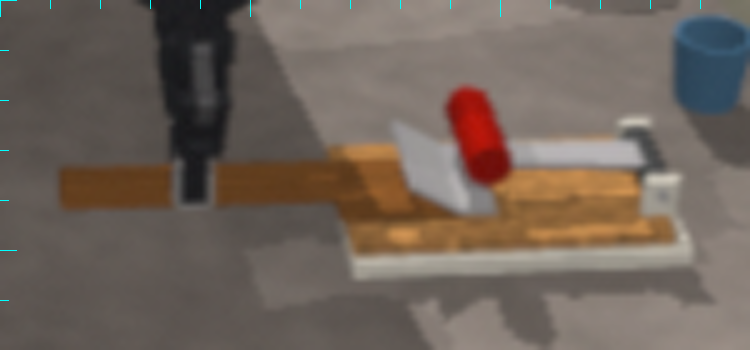

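The arm has lifted (the weight's top moved up to about row 198) and the blade is under the plate. I go the last 4 cm.

>>> step_arm --plan '[[[0.7,-0.05,0,0],[1.4,-0.09,0,0],[2.1,-0.14,0,0],[2.8,-0.19,0,0],[3.4,-0.22,0,0],[3.95,-0.26,0,0],[3.95,-0.26,0,0],[3.95,-0.26,0,0]]]'

```text
clock: 7.48
position: [0.6014, -0.0211, 0.1994]
tool_rot: [3.137, 0.002, 1.503]
force: [2.2, -0.1, -3.7]
grip_width: 0.0181
```

Run:
```python
from fit import *
o=bot.observe(); print(o["clock"],o["position"],o["tool_rot"],o["force"],o["grip_width"],abs(o["qd"]).max())
for n,c in(("side",(300,180,150,70,5)),("top",(290,80,90,110,5))):
    f=bot.grab_frame(n); crop(f["pixels"],*c,f"pics/{n}8.png")
```

```text
7.4833 [ 0.60137907 -0.02113027  0.19940734] [3.13652244e+00 2.14630645e-03 1.50332370e+00] [ 2.24283907 -0.14693347 -3.7318472 ] 0.018091780101135373 0.014008655107640362
```

View pics/side8.png

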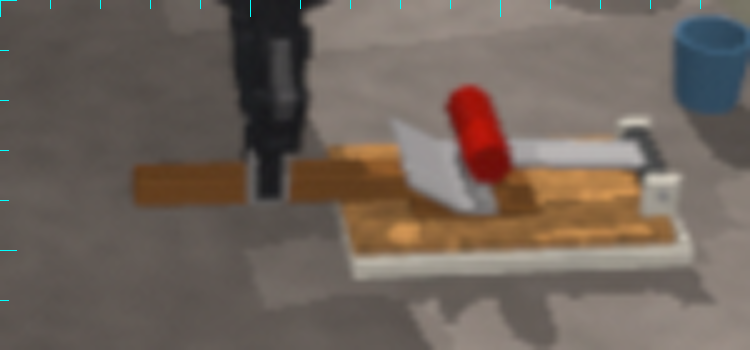

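View pics/top8.png

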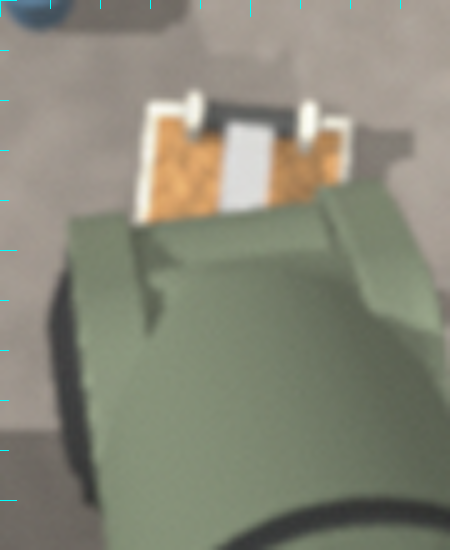

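Run:
```python
from h import *
f=bot.grab_frame("side"); crop(f["pixels"],360,190,80,50,10,"pics/side9.png")
y=-.0675;c,s=np.cos(y),np.sin(y)
W=lambda x0,y0,m:proj(f,[(x0+c*a-s*b,y0+s*a+c*b,z) for a,b,z in m]).round(1).tolist()
print("blade if centred, side-camera rack", W(.7160,-.0331,[(.035,-.0275,.02),(-.035,-.0275,.02),(.035,-.0275,.026),(-.035,-.0275,.026)]))
print("plate edges",W(.7160,-.0331,[(-.01,-.035,.027),(.01,-.035,.027)]), "handle end",W(.7160,-.0331,[(-.185,.01,.038),(-.185,-.01,.038),(-.185,-.01,.02)]))
```

```text
blade if centred, side-camera rack [[408.2, 223.1], [382.6, 224.1], [408.4, 221.3], [382.8, 222.2]]
plate edges [[392.5, 223.1], [399.9, 222.8]] handle end [[326.1, 213.0], [326.7, 217.0], [326.6, 222.6]]
```

View pics/side9.png

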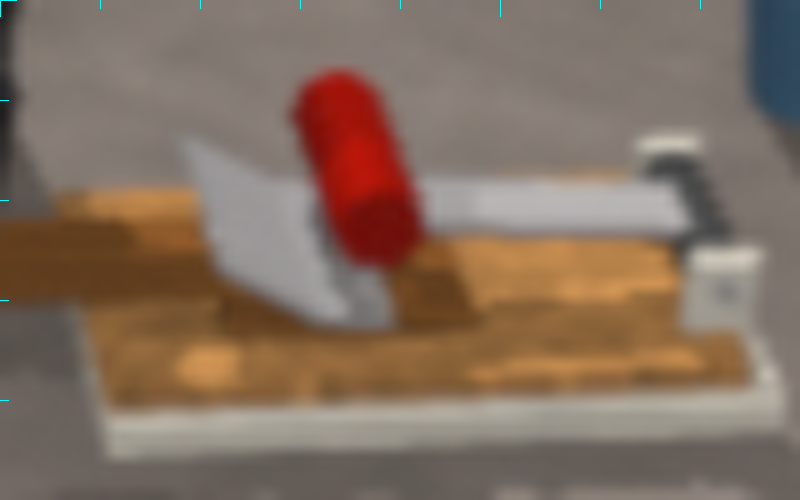

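Blade edge ends are at (407.5,222.5) and (382.2,222), against (408.2,223.1) and (382.6,224.1) if centred. So it is centred to about 1 mm. Lowering it onto the cork.

>>> step_arm --plan '[[[0.05,0,-0.07,0],[0.05,0,-0.14,0],[0.05,0,-0.14,0],[0.05,0,-0.14,0]]]'

```text
clock: 7.97
position: [0.6011, -0.0211, 0.198]
tool_rot: [3.138, 0.002, 1.503]
force: [-3.9, -0.2, -1.3]
grip_width: 0.0187
```

>>> step_arm --plan '[[[0,0,0,0],[0,0,0,0],[0,0,0,0],[0,0,0,0],[0,0,0,0],[0,0,0,0],[0,0,0,0],[0,0,0,0]]]' --jaw 0.2

```text
clock: 8.63
position: [0.6011, -0.0211, 0.198]
tool_rot: [3.138, 0.002, 1.503]
force: [0.3, -0.4, 0.0]
grip_width: 0.0682
```

Run:
```python
from h import *
o=bot.observe(); print(o["clock"],o["position"],o["force"],o["grip_width"])
f=bot.grab_frame("side"); crop(f["pixels"],310,180,130,60,6,"pics/side10.png")
f=bot.grab_frame("wrist"); cv2.imwrite("pics/w10.png",f["pixels"])
```

```text
8.6333 [ 0.6011206  -0.02105175  0.19798458] [ 0.32377003 -0.42229693  0.04933846] 0.0682441122499584
```

View pics/side10.png

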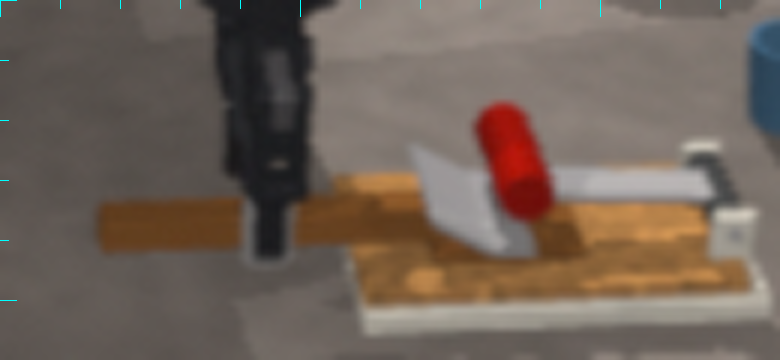

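View pics/w10.png

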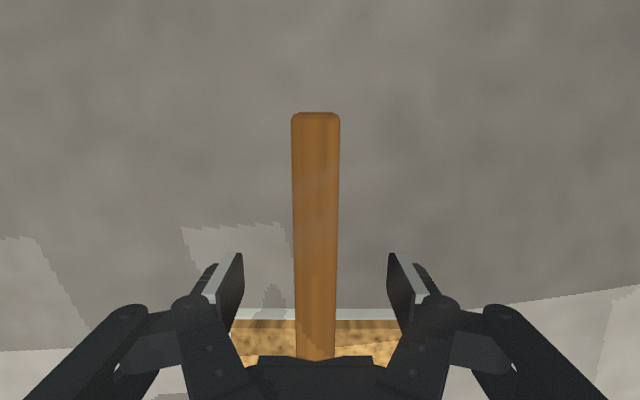

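Released cleanly: the handle is unmoved, at (315,112) in the wrist view. I retreat up and back.

>>> step_arm --plan '[[[0,0,2,0],[0,0,5,0],[0,0,8,0],[0,0,11,0],[-2,1,14,0],[-5,4,16,0],[-8,7,16,0],[-10,10,16,0],[-12,13,16,0],[-13,16,16,0],[-13,18,16,0],[-13,20,16,0]]]'

```text
clock: 9.73
position: [0.4703, 0.1805, 0.3584]
tool_rot: [3.137, 0.002, 1.505]
force: [0.6, -0.3, 0.9]
grip_width: 0.0681
```

>>> step_arm --plan '[[[0,2,0,0],[0,5,0,0],[0,8,0,0],[0,8,0,0],[0,8,0,0],[0,8,0,0]]]'

```text
clock: 10.23
position: [0.4703, 0.2601, 0.3582]
tool_rot: [3.138, 0.003, 1.505]
force: [0.4, -0.5, -0.3]
grip_width: 0.068
```

Run:
```python
from h import *
o=bot.observe(); print(o["clock"],o["position"],o["force"])
f=bot.grab_frame("side"); cv2.imwrite("pics/side11f.png",f["pixels"]); crop(f["pixels"],310,180,130,60,6,"pics/side11.png")
f=bot.grab_frame("top"); crop(f["pixels"],270,80,200,180,4,"pics/top11.png")
```

```text
10.2333 [0.47032239 0.26005058 0.35824486] [ 0.42080232 -0.48447736 -0.33586029]
```

View pics/side11.png

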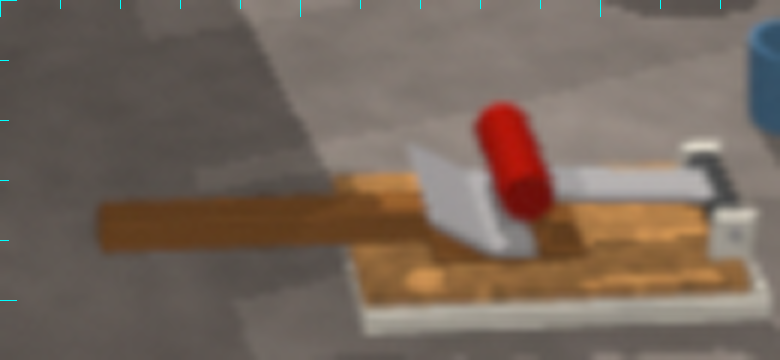

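View pics/top11.png

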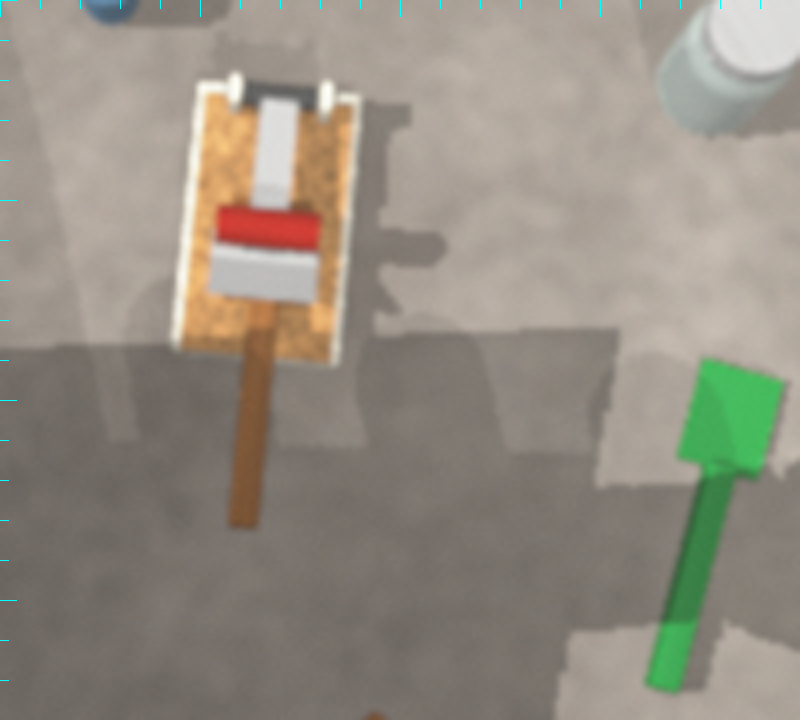

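```bash
python3 -c "
from workcell import bot
print(bot.job_done())"
```

```text
the job is handed in; nothing more can be done
None
```

The brown wooden turner is in the rack with its blade under the weighted arm, released, and the job is handed in at about 10.3 s. I used the middle-sized brown one (about 0.22 m long; the others measured 0.31 m and 0.16 m).

- **How it went in:** I gripped it mid-handle and slid it in along the cork from the open front. The lip lifted the arm as intended, and the wrist force readings stayed under about 11 N. I then lowered the blade onto the cork, opened the jaws and moved the gripper clear.
- **Last pictures:**
  - The arm rests on the blade, which lies flat, centred under the plate to about 1–2 mm.
  - The handle points straight out of the front, its end about 185 mm before the press point, as expected.
  - The turner did not move after release, and the green turner is where it was.
- **Disagreement:** The cameras and the arm differed by about 3–6 mm on the turner's position. I corrected the rack position for this by comparing the held blade with the rack in the same picture. I did not measure the press arm's angle directly; I only saw that it was raised.

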